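# Bed an anti-slip disc with the hand press

### The job

A white pattern board with a stick-on cork anti-slip disc lies ready in the bench hand press. Bed the disc down: with the fingertips press the wooden pad of the lever down until the black pointer stands at the index clip on the scale, not past it, keep it there for a good second, then ease the lever back up under control (do not let it fly up) until it is fully at rest. Only press, pick nothing up, and leave the index clip, the board and the things standing around where they are.

Things in the scene. Friction and masses are not known exactly. Their poses are not given: they have to be found in the camera images.
- press: Grey bench hand press, fixed: base 110 x 190 x 18 mm, head top 135 mm up. Origin on the table under the vertical ram; z up, y from the ram to the column, lever pad on its -y side, yaw within 0.35 rad. An upright aluminium scale sector above the head (top 300 mm up, clip 315, 30 mm to +x) faces its +x. Lever, pointer and index clip turn about one level axis parallel to x at y = 28, z = 168 mm.
- lever (a joint): Lever angle in rad: 0 at rest (up against its stop), grows as the pad is pressed down, end stop 0.56. At rest it rises 0.22 rad above level towards the pad. A return spring pushes it up: about 2.5 N at the pad to start, about 10 N at 0.43. The pointer is fixed to the lever and turns with it.
- index (a joint): Angle in rad at which the index clip is set, in the same measure as lever: when lever equals it, the pointer stands at the middle of the clip. Somewhere from 0.25 to 0.43; stiff, stays unless knocked.
- lever_pad (a point): Centre of the top face of the wooden pad, 44 x 44 mm, 12 mm thick, at the lever's end, about 170 mm from the lever's axis and about 217 mm above the table at rest; about 17 mm lower for each 0.1 rad pressed. It moves with the lever. The space above it is free.
- pointer_tip (a point): Tip of the black pointer needle, 120 mm from the lever's axis, in front of the sector. It leans towards the column at rest and swings away from it (towards the pad's side) as the pad is pressed: 12 mm for each 0.1 rad.
- index_mark (a point): Middle of the inner edge of the index clip, where the pointer tip must come, 120 mm from the axis: a dark steel clip 14 mm wide along the scale, with a white centre line and a small brass knob, on the sector's rim. Its y axis runs along the scale: the pointer comes from its +y side.
- pattern: White plastic pattern board 150 x 54 x 3 mm, clipped corners, a cork disc 22 mm across and 3 mm thick stuck in its middle, lying loose on the steel bed (30 mm above the table) under the foot. Origin at the centre of its underside, long side along its x. Must stay there.
- foot: Rubber-faced round foot, 24 mm across, on a spring at the lower end of the ram; 4 mm above the cork disc at rest, it meets the disc at about 0.14 rad of the lever. Its origin coincides with the press's origin at rest and goes down with the foot.
- awl: Bystander: scratch awl lying on the table, about 150 mm long, 25 mm thick wooden handle. Origin on the table under the middle of the tool, point to its +x.
- tin: Bystander: open round steel tin, 68 mm across, 26 mm tall, with spare cork discs. Origin at the centre of its underside.
- jar: Bystander: amber glass jar with steel lid, 60 mm across, 85 mm tall. Origin at the centre of its underside.
There are look-alikes about, which are no part of the job. What is meant by the pattern is not green, and is the larger of those in its own colour.

How it is judged:
By the outcome, as a careful person would: the job done as asked, in the order asked, and still so for the second after the job is handed in, with the robot touching nothing.
It also fails if it takes over 32 s, if anything falls off the work surface, if the arm or the gripper's body presses on something with over 40 N, if the wrist force passes 120 N, or if a joint passes its speed limit or range.

### The arm

A 6-joint arm with a two-finger parallel gripper is mounted at the origin on the work surface. World frame = base frame: x ahead of the robot, y to its left, z up, the work surface at z = 0. Lengths are in mm, angles in rad, forces in N, time in s.
With the tool pointing down it reaches from about 275 to 750 mm from the base axis. Payload 10.2 kg.
Tool frame: the origin (TCP) lies on the centre line of the jaws, within the pads' length; the fingertips stand 8 mm ahead of it and the grasp point (between the pads) lies 11 mm behind it; x points along the fingers, y is the direction in which the jaws open and shut, and the axes are right-handed (so a half turn about x gives the same grasp; the last joint's range is limited). The gripper opens to 85 mm and grips with 20 to 120 N. Pads are 22 mm wide; open, the fingers measure 114 mm over their backs; the gripper's body (76 mm by 85 mm) begins 54 mm behind the grasp point. The pads swing forward as they close: fully open they stand 13 mm farther back than shut.
Start: joints at [-1.452, 0.313, 1.498, -0, 1.331, -0.223], TCP at [175.959, -494.641, 239.294] pointing down, gripper open.
Joint ranges: [-2.94, 2.94], [-0.97, 2.17], [0.19, 2.56], [-1.23, 4.37], [0.02, 3.11], [-2.88, 2.88]. Speed limits (rad/s): [2.39, 2.39, 3.01, 3.14, 3.14, 3.14].

### API

Orientations are given as a unit quaternion [w, x, y, z].
In Python, from rig import ctrl, vision, workorder gives the robot as it stands. The module is installed in compiled form; this text tells all that it offers.
- The arm moves only by the shell command python3 -m jog 'ROWS' [OPENING] [FORCE]. ROWS is JSON, a list that holds one entry, the list of rows, each a list of 6 numbers: the shift along the tool's x, y, z in m, then the turn, a rotation vector about the tool's x, y, z in rad. A call has 1 to 12 rows; each row shifts and turns the commanded pose from where the row before left it, along the tool's axes as they then stand; what a row does not reach is not made up. A row lasts 1/8 s, in which the tool goes at most 62.5 mm and 10.7 degrees, less where a joint would pass 70% of its speed; a pose out of reach is approached as far as the arm can. A call is refused whole if a number of a shift passes 0.0625 or a number of a turn 0.188, either way. A call with a gripper value outside its range is refused whole. OPENING is the closure in counts, from 0 (fully open) to 255 (shut), set as the call begins (- or left out, the last holds). The fingers move at their own pace and stop on an object; FORCE is the grip in N (left out, the last holds). Time passes only in rows, so rows that do not move let the fingers close. It gives the time, the measured TCP pose, the force and the opening at its end, in the units of the state.
- ctrl.sense(): the state, without advancing time (a new reading comes with each control period).
- vision.capture(name): name is "scene" or "side" or "wrist"; returns a dict with "image" (480x640x3 uint8, red, green, blue), "mtx" (3x3 intrinsics, pixels), "R" (3x3) and "t" (3): a world point X has camera coordinates R X + t; the wrist camera has in their place "hand_eye" (4x4, takes a point from camera to tool coordinates, whose origin is the TCP and whose axes are the tool frame's). Camera axes: x right, y down, z forward; pixel columns grow to the right and rows downward; lengths in mm; the calibration is good to about 2 mm. The wrist camera is an equidistant fisheye: a pixel r from the principal point sees the ray r / f radians off the axis. A picture is of the moment at which its call begins: read the wrist's pose just before it. There is no depth.
- workorder.finish_job(): hands the job in, once; it reports no verdict.
The state is a dict: "time_s": time; "joints": joint angles; "dq": joint speeds; "tau": joint torques, N m; "eef_pos": TCP position; "ee_rot": TCP orientation; "force": force on the tool from outside, world axes, zero at the start; "wrist_torque": the same for the moment, N m; "grip_width": opening from 0.0 (shut) to 1.0 (fully open).
Only numpy, scipy, OpenCV 4.12 (cv2) and the standard library are available. Lean on these libraries where they do the work, as an engineer would, in place of code of your own. Each camera call takes 0.05 s, during which the arm holds its last target.

## Working session

There is one attempt and no reset: what is moved stays moved. The work goes in short steps, Python scripts to look and compute and a shell command to move; the robot and the scene stay as the last step left them, time stands still between calls to the robot, and variables do not carry over. Pictures are saved under pics/ and viewed, and the job is handed in when it is done.

```bash
mkdir -p pics; python3 - <<'E'
from rig import ctrl, vision
import cv2
s=ctrl.sense(); print(s)
for n in ("scene","side","wrist"):
    c=vision.capture(n); cv2.imwrite(f"pics/{n}0.png",c["image"][:,:,::-1])
    print(n,{k:v.tolist() for k,v in c.items() if k!="image"})
E
```

```text
{'time_s': 0.0, 'joints': array([-1.45243943e+00,  3.13449386e-01,  1.49844506e+00, -2.67354598e-05,
        1.33100963e+00, -2.23401023e-01]), 'dq': array([-6.18184230e-04,  1.04729820e-03, -1.91955717e-04, -1.55379826e-04,
        6.44621878e-05,  9.57388173e-04]), 'tau': array([ 5.64650713e-05, -4.12265539e+01, -2.59741294e+01, -1.96023780e-04,
        4.14313894e-03, -1.85411733e-05]), 'eef_pos': array([ 175.9016461 , -494.38587646,  238.73238483]), 'ee_rot': array([ 0.11978119,  0.69682289,  0.12070819, -0.69679255]), 'force': array([-0.14349834,  0.39795018,  0.32218224]), 'wrist_torque': array([-0.06590467,  0.01314364, -0.01452903]), 'grip_width': 0.999470118568851}
scene {'mtx': [[533.1412719831292, 0.0, 315.54505390917444], [0.0, 533.1412719831292, 232.54315414292344], [0.0, 0.0, 1.0]], 'R': [[0.7940150678567782, 0.6077555670239918, -0.013162171847460458], [0.4291411323645868, -0.5757330330429324, -0.6959664957280819], [-0.4305554093600916, 0.5469594550005809, -0.71795361553253]], 't': [-461.9094762006743, -103.18127441202262, 1552.6221682104988]}
side {'mtx': [[528.8347926123931, 0.0, 321.4022224396497], [0.0, 528.8347926123931, 242.00683857259042], [0.0, 0.0, 1.0]], 'R': [[-0.7308745507478549, -0.6824936020255483, 0.0049874104817800935], [-0.4243992970787589, 0.44873716486244264, -0.7864605479680926], [0.5345162557941308, -0.5769206531798021, -0.6176203787330968]], 't': [447.03102363687685, 376.2906026421755, 942.6214445559805]}
wrist {'mtx': [[371.64829954431775, 0.0, 323.158643704405], [0.0, 371.64829954431775, 238.2405724101289], [0.0, 0.0, 1.0]], 'hand_eye': [[0.0004665462718496758, -0.32487000241498476, 0.9457585653143523, -134.5058977184964], [0.9999991399925507, -0.0010076529145978059, -0.0008394341902168281, 1.3555529728159765], [0.0012257033622477286, 0.9457581435898341, 0.32486925290765234, -84.2707441052609], [0.0, 0.0, 0.0, 1.0]]}
```

View pics/scene0.png

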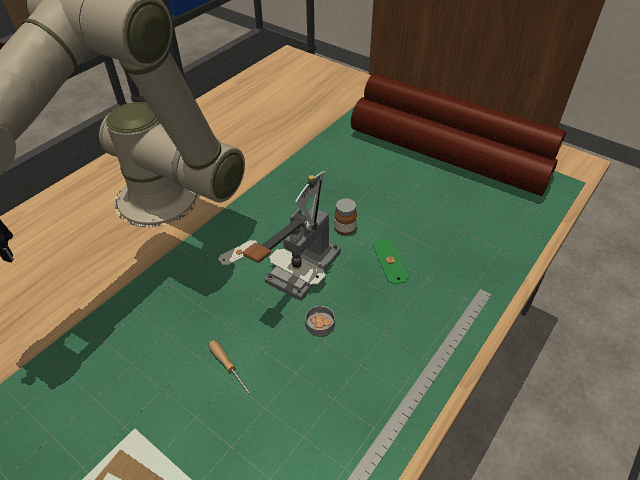

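View pics/side0.png

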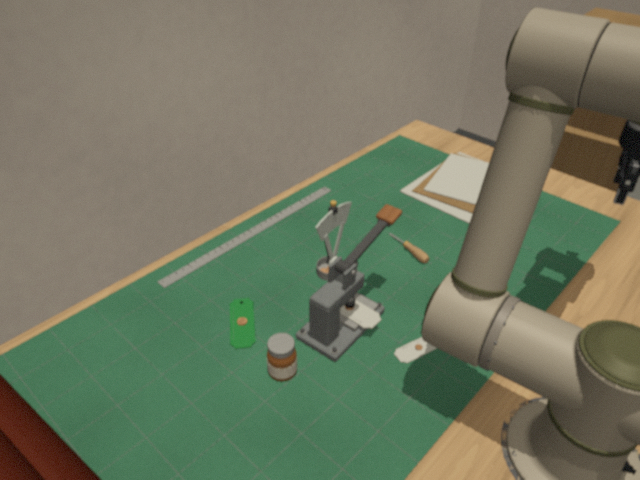

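View pics/wrist0.png

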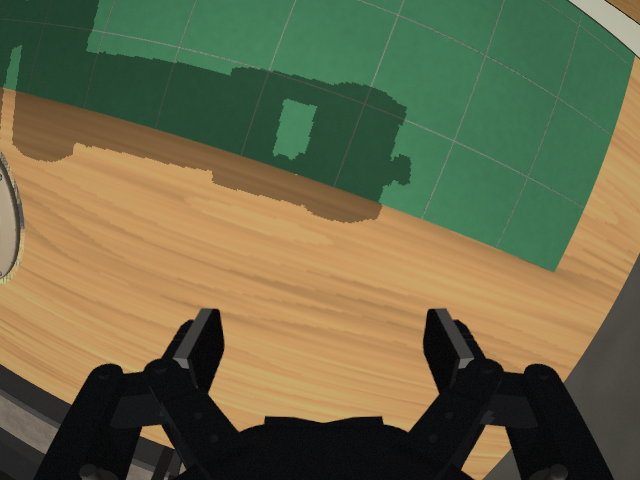

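The scene view shows the press near (300,250), its pad at (257,253) and the clip knob at (311,178). In the side view the pad is at (390,214) and the knob at (334,203). I'll enlarge both.

```bash
python3 - <<'E'
import cv2
a=cv2.imread("pics/scene0.png")[160:310,210:370]
b=cv2.imread("pics/side0.png")[190:360,290:430]
cv2.imwrite("pics/sceneZ0.png",cv2.resize(a,None,fx=4,fy=4,interpolation=cv2.INTER_CUBIC)[:600])
cv2.imwrite("pics/sideZ0.png",cv2.resize(b,None,fx=3.5,fy=3.5,interpolation=cv2.INTER_CUBIC)[:600])
E
```

```text
(no output)
```

View pics/sceneZ0.png

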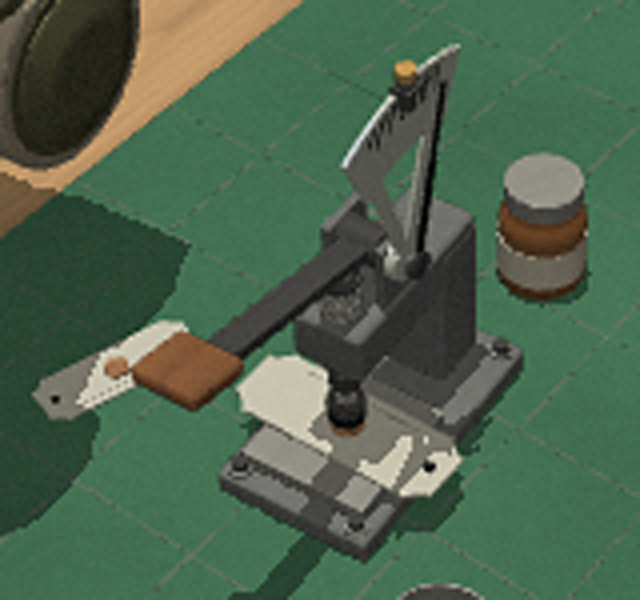

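View pics/sideZ0.png

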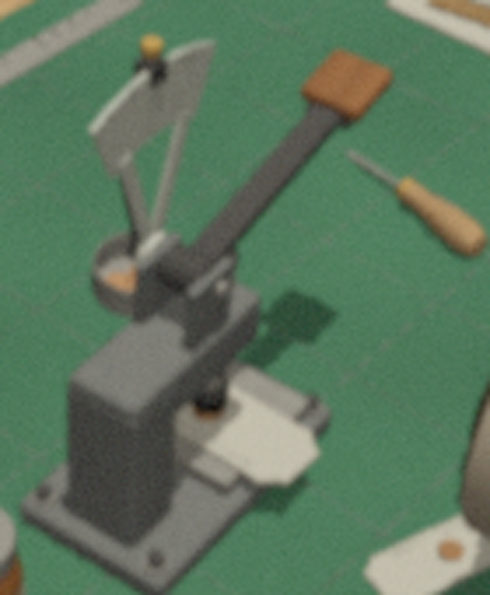

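```bash
cat > h.py <<'E'
import numpy as np, cv2
from rig import ctrl, vision
from scipy.spatial.transform import Rotation as Ro
CAL={}
def cam(n):
    if n not in CAL: CAL[n]=vision.capture(n)
    return CAL[n]
def ray(c,uv):
    d=np.linalg.solve(c["mtx"],np.array([uv[0],uv[1],1.])); R=np.array(c["R"]);t=np.array(c["t"])
    o=-R.T@t; d=R.T@d; return o,d/np.linalg.norm(d)
def onz(c,uv,z):
    o,d=ray(c,uv); return o+d*(z-o[2])/d[2]
def tri(c1,u1,c2,u2):
    o1,d1=ray(c1,u1);o2,d2=ray(c2,u2)
    A=np.stack([d1,-d2],1);s=np.linalg.lstsq(A,o2-o1,rcond=None)[0]
    p,q=o1+s[0]*d1,o2+s[1]*d2; return (p+q)/2,np.linalg.norm(p-q)
def proj(c,X):
    x=np.array(c["R"])@X+np.array(c["t"]); x=np.array(c["mtx"])@x; return x[:2]/x[2]
def wproj(c,s,X):
    w,x,y,z=s["ee_rot"];Rt=Ro.from_quat([x,y,z,w]).as_matrix()
    pt=Rt.T@(np.asarray(X)-s["eef_pos"]);H=np.array(c["hand_eye"])
    p=H[:3,:3].T@(pt-H[:3,3]);th=np.arctan2(np.hypot(p[0],p[1]),p[2]);ph=np.arctan2(p[1],p[0]);m=c["mtx"]
    return np.array([m[0][2]+m[0][0]*th*np.cos(ph),m[1][2]+m[1][1]*th*np.sin(ph)])
E
python3 - <<'E'
from h import *
S,D=cam("scene"),cam("side")
zs=lambda u,v:(210+u/4,160+v/4)
zd=lambda u,v:(290+u/3.5,190+v/3.5)
for p in [(220,475),(365,545),(522,347)]: print("base scene",onz(S,zs(*p),18).round(1))
for p in [(22,505),(158,585),]: print("base side",onz(D,zd(*p),18).round(1))
for nm,a,b in [("padA",(165,333),(393,72)),("padB",(243,362),(340,50)),("padB'",(243,362),(303,90)),("padA'",(165,333),(352,112)),("padL",(133,375),(393,72)),("padbot",(197,400),(340,50)),("padR",(243,362),(303,90)),
 ("knob",(405,70),(152,44)),("secR(column end)",(458,46),(94,130)),("secR'",(346,165),(212,42)),("secalt",(458,46),(212,42))]:
    print(nm,*[np.round(x,1) for x in tri(S,zs(*a),D,zd(*b))])
def mask(img):
    h=cv2.cvtColor(img,cv2.COLOR_RGB2HSV); return cv2.inRange(h,(4,100,40),(17,255,200))
for c,box in ((S,(238,240,275,266)),(D,(372,200,406,228))):
    m=mask(c["image"]);x0,y0,x1,y1=box;mm=np.zeros_like(m);mm[y0:y1,x0:x1]=m[y0:y1,x0:x1]
    mo=cv2.moments(mm,True);print(mo["m00"],mo["m10"]/mo["m00"],mo["m01"]/mo["m00"])
E
```

```text
base scene [465.1 -51.7  18. ]
base scene [569.9 -40.3  18. ]
base scene [551.6 146.2  18. ]
base side [545.2 150.4  18. ]
base side [442.8 139.5  18. ]
padA [ 498.  -119.5  226.7] 16.4
padB [ 540.1 -113.4  226.5] 25.8
padB' [537.7 -94.6 207.4] 2.1
padA' [ 496.6 -100.8  208.2] 10.2
padL [ 502.7 -140.3  214.7] 1.9
padbot [ 541.1 -134.6  216.2] 3.4
padR [537.7 -94.6 207.4] 2.1
knob [538.4  47.7 311. ] 0.9
secR(column end) [530.6 103.3 286.6] 2.7
secR' [540.9  -6.8 284.6] 1.3
secalt [532.2  51.9 319.9] 61.8
344.0 255.59302325581396 252.0406976744186
288.0 388.75347222222223 213.85416666666666
```

```bash
cat >> h.py <<'E'
YAW=0.104; O=np.array([505.7,20.3,0]); RP=Ro.from_euler("z",YAW).as_matrix()
def P2W(p): return O+RP@np.asarray(p,float)
def W2P(w): return RP.T@(np.asarray(w)-O)
def Rt(s):
    w,x,y,z=s["ee_rot"]; return Ro.from_quat([x,y,z,w]).as_matrix()
def goto(s,X,zdir=None,xdir=(0,0,-1)):
    R=Rt(s); print("shift tool mm",(R.T@(np.asarray(X)-s["eef_pos"])).round(1))
    if zdir is not None:
        x=np.array(xdir,float);x/=np.linalg.norm(x);z=np.array(zdir,float);z-=x*(x@z);z/=np.linalg.norm(z)
        T=np.stack([x,np.cross(z,x),z],1); print("rotvec tool",Ro.from_matrix(R.T@T).as_rotvec().round(4))
def ang(c,uv,xp=31):   # angle about lever axis, measured from vertical toward column(+y), on plane press x=xp
    o,d=ray(c,uv); o=RP.T@(o-O); d=RP.T@d; p=o+d*(xp-o[0])/d[0]
    return p.round(1), np.arctan2(p[1]-28,p[2]-168), np.hypot(p[1]-28,p[2]-168)
E
python3 - <<'E'
from h import *
s=ctrl.sense(); print(Rt(s).round(3)); print(s["time_s"])
print(P2W([60,28,385]))
for zd in ([-1,0,0],[1,0,0],[0,1,0],[0,-1,0]): print(zd);goto(s,P2W([60,28,385]),RP@np.array(zd))
S=cam("scene");zs=lambda u,v:(210+u/4,160+v/4)
for n,p in dict(piv=(418,262),tip=(443,85),clipbot=(402,108),knob=(405,70),secL=(346,165),secR=(458,46)).items(): print(n,ang(S,zs(*p)))
for n in("scene","side"): c=cam(n);print(-np.array(c["R"]).T@c["t"])
E
```

```text
[[-0.     0.335 -0.942]
 [ 0.001 -0.942 -0.335]
 [-1.    -0.001 -0.   ]]
0.25
[562.46905889  54.37746988 385.        ]
[-1, 0, 0]
shift tool mm [-145.7 -387.7 -548.2]
rotvec tool [ 2.378e-01 -1.000e-04  5.000e-04]
[1, 0, 0]
shift tool mm [-145.7 -387.7 -548.2]
rotvec tool [-2.9038e+00 -8.0000e-04 -1.0000e-04]
[0, 1, 0]
shift tool mm [-145.7 -387.7 -548.2]
rotvec tool [1.8086e+00 4.0000e-04 5.0000e-04]
[0, -1, 0]
shift tool mm [-145.7 -387.7 -548.2]
rotvec tool [-1.333e+00 -4.000e-04  4.000e-04]
piv (array([ 31. ,  40.5, 150.9]), np.float64(2.5095899642439634), np.float64(21.143276520356785))
tip (array([ 31. ,  70.2, 264.8]), np.float64(0.41151306956540323), np.float64(105.57158685190663))
clipbot (array([ 31. ,  27.6, 279.8]), np.float64(-0.0036696515573338743), np.float64(111.78956831801973))
knob (array([ 31. ,  31.5, 303.6]), np.float64(0.02592594601823767), np.float64(135.60417006217187))
secL (array([ 31. , -27.9, 281.9]), np.float64(-0.45588309539579275), np.float64(126.87444723699693))
secR (array([ 31. ,  86.5, 281.1]), np.float64(0.4777001214945598), np.float64(127.35086530222114))
[1079.53228624 -627.89818739 1036.82025734]
[-17.42541935 680.05801484 875.89039992]
```

```bash
python3 -m jog '[[[-0.04,-0.02,-0.02,0,0,0],[-0.04,-0.02,-0.03,0,0,0],[-0.03,-0.03,-0.045,0,0,0],[-0.02,-0.03,-0.045,0,0,0],[-0.015,-0.035,-0.045,0,0,0],[0,-0.035,-0.045,0,0,0],[0,-0.035,-0.045,0,0,0],[0,-0.035,-0.045,0,0,0],[0,-0.035,-0.045,0,0,0],[0,-0.035,-0.045,0,0,0],[0,-0.035,-0.045,0,0,0],[0,-0.035,-0.045,0,0,0]]]'
python3 - <<'E'
from h import *
s=ctrl.sense(); goto(s,P2W([60,28,385]),RP@np.array([-1,0,0])); print(s["time_s"],s["eef_pos"])
E
```

```text
time_s: 1.85
eef_pos: [520.4, 32.8, 384.4]
ee_rot: [0.12, 0.697, 0.12, -0.697]
force: [0.6, -0.9, 0.8]
grip_width: 1.0
shift tool mm [ -0.6  -6.2 -46.9]
rotvec tool [ 2.379e-01 -3.000e-04 -2.000e-04]
1.85 [520.39380259  32.79275237 384.37767385]
```

```bash
python3 -m jog '[[[0,-0.006,-0.03,0.12,0,0],[0,0,-0.02,0.118,0,0],[0,0,0,0,0,0],[0,0,0,0,0,0]]]'
python3 - <<'E'
from h import *
s=ctrl.sense();c=vision.capture("wrist");cv2.imwrite("pics/wrist1.png",c["image"][:,:,::-1]);print(s["eef_pos"],s["time_s"],np.abs(s["dq"]).max(),s["ee_rot"])
np.save("w1.npy",np.r_[s["eef_pos"],s["ee_rot"]])
E
```

```text
time_s: 2.35
eef_pos: [564.9, 50.8, 384.4]
ee_rot: [-0.037, -0.706, -0.037, 0.706]
force: [-0.9, -0.7, 0.5]
grip_width: 0.998
[564.91065117  50.77443016 384.41744399] 2.35 0.012536714475906367 [-0.03737668 -0.70607687 -0.03732783  0.70616221]
```

View pics/wrist1.png

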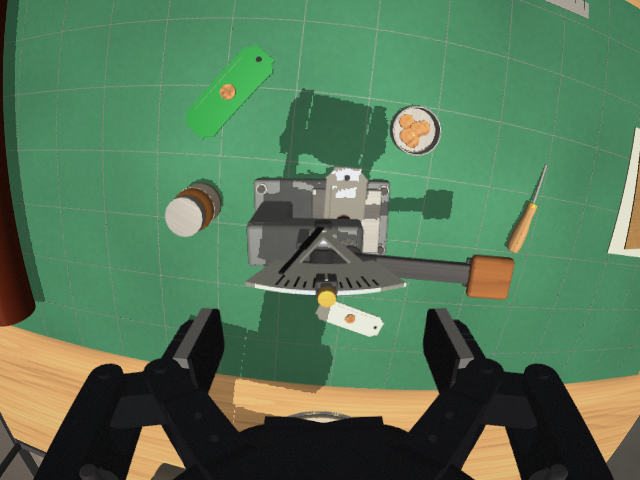

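The wrist view shows the sector around (326,270), with the clip and knob at (327,297), the pointer running from (323,232) to (281,271), and the pad at (490,277). I'll enlarge the sector.

```bash
python3 - <<'E'
import cv2
a=cv2.imread("pics/wrist1.png")[220:315,240:412]
cv2.imwrite("pics/wristZ1.png",cv2.resize(a,None,fx=4.6,fy=4.6,interpolation=cv2.INTER_CUBIC))
E
```

```text
(no output)
```

View pics/wristZ1.png

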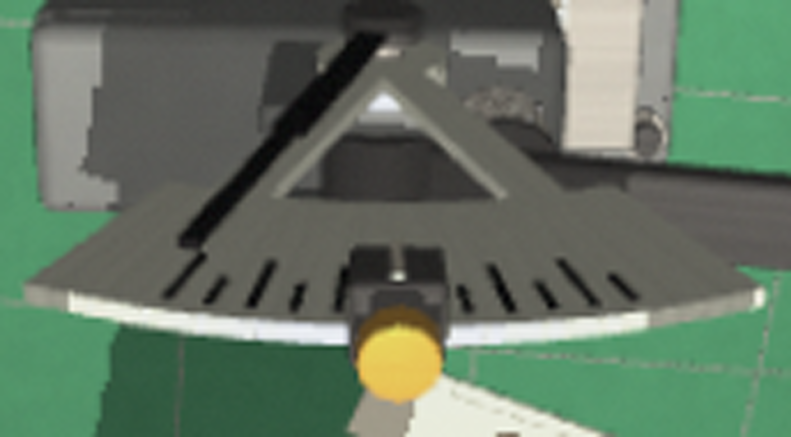

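```bash
cat >> h.py <<'E'
def wray(c,s,uv):
    m=c["mtx"];dx,dy=uv[0]-m[0][2],uv[1]-m[1][2];r=np.hypot(dx,dy);th=r/m[0][0]
    d=np.array([np.sin(th)*dx/r,np.sin(th)*dy/r,np.cos(th)]);H=np.array(c["hand_eye"]);R=Rt(s)
    return R@H[:3,3]+s["eef_pos"],R@H[:3,:3]@d
def wplane(c,s,uv,xp):
    o,d=wray(c,s,uv);o=RP.T@(o-O);d=RP.T@d;return o+d*(xp-o[0])/d[0]
def wonz(c,s,uv,z):
    o,d=wray(c,s,uv);return o+d*(z-o[2])/d[2]
E
python3 - <<'E'
from h import *
a=np.load("w1.npy");s=dict(eef_pos=a[:3],ee_rot=a[3:]);c=vision.capture("wrist")
z=lambda u,v:(240+u/4.6,220+v/4.6)
for n,p in dict(tip=(190,240),mark=(397,248),line=(399,270),knob=(399,363),piv=(384,15),secL=(28,288),secR=(758,290),n1=(375,45),n2=(280,145),t1a=(203,255),t1b=(170,297),t2a=(270,265),t2b=(254,305),t5a=(490,265),t5b=(511,310),t6a=(562,262),t6b=(595,303)).items():
    for xp in (30,33,36):
        q=wplane(c,s,z(*p),xp); print(n,xp,q.round(1),"ang %.3f r %.1f"%(np.arctan2(q[1]-28,q[2]-168),np.hypot(q[1]-28,q[2]-168)))
# pad corners in wrist, base corners
for p in [(466,297),(509,300),(514,257),(473,254)]: print("pad",W2P(wonz(c,s,p,217)).round(1))
for p in [(254,180),(388,182),(387,254)]: print("base",W2P(wonz(c,s,p,18)).round(1), wonz(c,s,p,18).round(1))
E
```

```text
tip 30 [ 30.   55.3 259.7] ang 0.289 r 95.7
tip 33 [ 33.   54.4 266.4] ang 0.263 r 101.9
tip 36 [ 36.   53.6 273. ] ang 0.239 r 108.1
mark 30 [ 30.   20.8 262.6] ang -0.076 r 94.9
mark 33 [ 33.   20.8 269.2] ang -0.071 r 101.4
mark 36 [ 36.   20.9 275.8] ang -0.066 r 108.0
line 30 [ 30.   20.5 271.1] ang -0.072 r 103.4
line 33 [ 33.   20.6 277.5] ang -0.068 r 109.7
line 36 [ 36.   20.7 283.9] ang -0.063 r 116.1
knob 30 [ 30.   20.8 302.5] ang -0.054 r 134.7
knob 33 [ 33.   20.8 308.1] ang -0.051 r 140.2
knob 36 [ 36.   20.9 313.6] ang -0.049 r 145.8
piv 30 [ 30.   22.9 129.2] ang -3.010 r 39.2
piv 33 [ 33.   22.9 139.2] ang -2.965 r 29.3
piv 36 [ 36.   22.9 149.2] ang -2.875 r 19.5
secL 30 [ 30.   79.2 278.9] ang 0.432 r 122.1
secL 33 [ 33.   77.7 285. ] ang 0.402 r 127.2
secL 36 [ 36.   76.3 291.2] ang 0.373 r 132.3
secR 30 [ 30.  -36.1 279.6] ang -0.522 r 128.7
secR 33 [ 33.  -34.6 285.7] ang -0.489 r 133.3
secR 36 [ 36.  -33.1 291.9] ang -0.458 r 138.1
n1 30 [ 30.   24.9 152.7] ang -2.941 r 15.6
n1 33 [ 33.   24.8 162.1] ang -2.650 r 6.7
n1 36 [ 36.   24.8 171.5] ang -0.738 r 4.8

[... 763 characters left out ...]
a 36 [ 36.    6.7 282.1] ang -0.184 r 116.1
t5b 30 [ 30.    3.6 285.6] ang -0.205 r 120.1
t5b 33 [ 33.    4.1 291.6] ang -0.191 r 125.9
t5b 36 [ 36.    4.6 297.6] ang -0.179 r 131.7
t6a 30 [ 30.   -5.9 268.3] ang -0.326 r 105.9
t6a 33 [ 33.   -5.2 274.7] ang -0.301 r 111.8
t6a 36 [ 36.   -4.4 281.2] ang -0.279 r 117.7
t6b 30 [ 30.   -9.6 283.4] ang -0.315 r 121.4
t6b 33 [ 33.   -8.7 289.4] ang -0.294 r 126.9
t6b 36 [ 36.   -7.9 295.5] ang -0.275 r 132.5
pad [ -17.2 -115.1  217. ]
pad [ -23.1 -164.9  217. ]
pad [  23.9 -160.5  217. ]
pad [  27.6 -115.2  217. ]
base [ 59.3 118.6  18. ] [552.4 144.4  18. ]
base [ 56.5 -66.1  18. ] [568.7 -39.6  18. ]
base [-49.9 -70.1  18. ] [463.4 -54.6  18. ]
```

```bash
python3 - <<'E'
from h import *
a=np.load("w1.npy");s=dict(eef_pos=a[:3],ee_rot=a[3:]);c=vision.capture("wrist");S=cam("scene")
z=lambda u,v:(240+u/4.6,220+v/4.6);zs=lambda u,v:(210+u/4,160+v/4)
def tri2(a,b):
    (o1,d1),(o2,d2)=a,b;A=np.stack([d1,-d2],1);q=np.linalg.lstsq(A,o2-o1,rcond=None)[0]
    p,r=o1+q[0]*d1,o2+q[1]*d2;return W2P((p+r)/2).round(1),np.linalg.norm(p-r).round(1)
for n,w,u in [("tip",(190,240),(443,85)),("mark",(397,248),(402,110)),("knob",(399,363),(405,70)),("secL",(28,288),(458,46)),("secR",(758,290),(346,165)),("piv",(384,15),(418,262)),("n2",(280,145),(432,160))]:
    print(n,tri2(wray(c,s,z(*w)),ray(S,zs(*u))))
b=S["image"][168:235,290:335,::-1]
cv2.imwrite("pics/sceneZZ1.png",cv2.resize(b,None,fx=9,fy=9,interpolation=cv2.INTER_CUBIC)[:600])
E
```

```text
tip (array([ 41.1,  52.5, 282.6]), np.float64(1.4))
mark (array([ 37.7,  20.6, 285. ]), np.float64(4.5))
knob (array([ 37.1,  21. , 314.3]), np.float64(1.3))
secL (array([ 36.5,  76.4, 291. ]), np.float64(1.1))
secR (array([ 34.8, -33.8, 288.7]), np.float64(0.7))
piv (array([ 42.5,  22.8, 172. ]), np.float64(0.6))
n2 (array([ 39.3,  41.7, 235.6]), np.float64(3.0))
```

View pics/sceneZZ1.png

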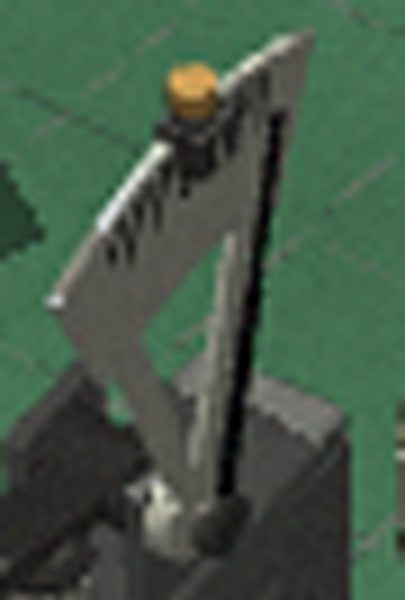

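```bash
python3 - <<'E'
from h import *
s=ctrl.sense(); goto(s,P2W([3,-138,245]),RP@np.array([-1,0,0])); print(s["time_s"])
E
```

```text
shift tool mm [139.7 162.1  59.2]
rotvec tool [ 0.0001 -0.0006 -0.0002]
2.55
```

```bash
python3 -m jog '[[[0,0.05,0.02,0,0,0],[0,0.05,0.02,0,0,0],[0.03,0.05,0.019,0,0,0],[0.05,0.012,0,0,0,0],[0.04,0,0,0,0,0],[0.01,0,0,0,0,0],[0,0,0,0,0,0],[0,0,0,0,0,0]]]' 255 60
python3 - <<'E'
from h import *
s=ctrl.sense();c=vision.capture("wrist");cv2.imwrite("pics/wrist2.png",c["image"][:,:,::-1]);print(s)
S=vision.capture("scene");b=S["image"][130:310,210:370,::-1]
cv2.imwrite("pics/scene2.png",cv2.resize(b,None,fx=3.3,fy=3.3,interpolation=cv2.INTER_CUBIC)[:600])
goto(s,P2W([3,-138,245]))
E
```

```text
time_s: 3.55
eef_pos: [524.1, -116.2, 256.1]
ee_rot: [0.037, 0.707, 0.036, -0.705]
force: [-0.3, 0.0, 0.1]
grip_width: 0.003
{'time_s': 3.55, 'joints': array([-4.36567954e-01,  3.25764331e-01,  1.43584390e+00, -1.85752650e-05,
        1.37684548e+00,  1.02990778e+00]), 'dq': array([ 0.00093016,  0.00322526,  0.00719743,  0.00117163, -0.00299465,
        0.00024011]), 'tau': array([-9.34018241e-02, -4.16867709e+01, -2.60643303e+01, -2.23398369e-03,
       -2.91924935e-04, -2.38508823e-03]), 'eef_pos': array([ 524.14229747, -116.22996603,  256.13740061]), 'ee_rot': array([ 0.03739413,  0.70712099,  0.03634065, -0.70516732]), 'force': array([-0.31977172,  0.02744702,  0.07978019]), 'wrist_torque': array([ 0.05757247, -0.01069776, -0.03466461]), 'grip_width': 0.002761432327734909}
shift tool mm [11.1  0.3  1.2]
```

View pics/wrist2.png

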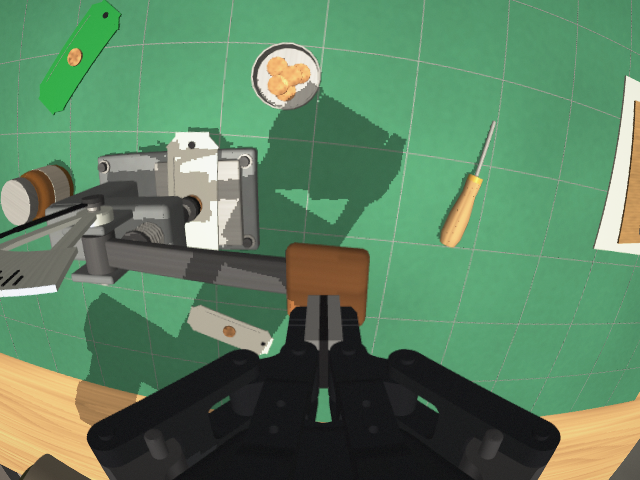

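View pics/scene2.png

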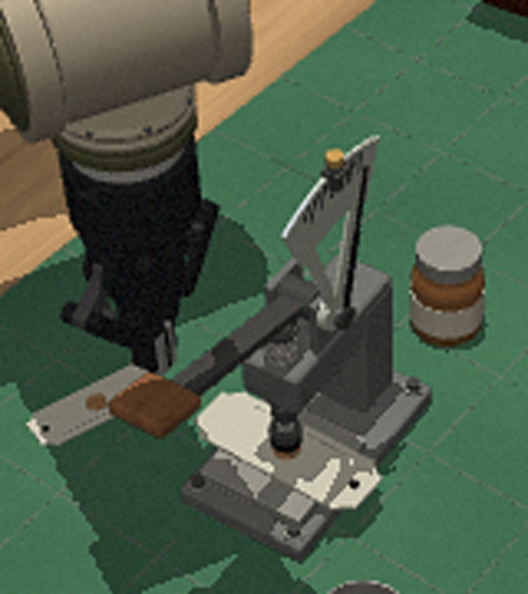

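```bash
python3 - <<'E'
from h import *
s=ctrl.sense();c=cam("wrist")
for z in (248,217,212): print(z,wproj(c,s,[524.1,-116.2,z]).round(1))
for z in (217,212):
  print([W2P(wonz(c,s,p,z)).round(1) for p in [(287,245),(369,250),(366,323),(327,285)]])
E
```

```text
248 [320.8 314.5]
217 [321.1 284. ]
212 [321.2 279.9]
[array([  25.6, -120.8,  217. ]), array([  22.9, -161.7,  217. ]), array([ -19.9, -162.1,  217. ]), array([   3.5, -140.7,  217. ])]
[array([  23.8, -120.2,  212. ]), array([  21. , -162.4,  212. ]), array([ -23. , -162.8,  212. ]), array([   1.1, -140.8,  212. ])]
```

The pad centre projects to about (325,284), directly under the shut fingertips, so I'm descending to find contact.

```bash
python3 -m jog '[[[0.012,0,0,0,0,0],[0.008,0,0,0,0,0],[0.004,0,0,0,0,0],[0,0,0,0,0,0]]]'; python3 -m jog '[[[0.003,0,0,0,0,0],[0.002,0,0,0,0,0]]]';python3 -m jog '[[[0.002,0,0,0,0,0],[0.002,0,0,0,0,0]]]'
```

```text
time_s: 4.2
eef_pos: [523.5, -116.1, 230.0]
ee_rot: [-0.037, -0.706, -0.037, 0.706]
force: [0.6, -0.3, -0.4]
grip_width: -0.002
time_s: 4.45
eef_pos: [523.6, -116.3, 225.4]
ee_rot: [0.037, 0.706, 0.036, -0.706]
force: [-0.4, -0.4, 2.7]
grip_width: -0.004
time_s: 4.7
eef_pos: [523.7, -116.4, 221.5]
ee_rot: [0.037, 0.706, 0.036, -0.706]
force: [0.8, -1.3, 3.0]
grip_width: 0.0
```

```bash
python3 -m jog '[[[0.004,0,0,0,0,0],[0.004,0,0,0,0,0],[0.004,0,0,0,0,0],[0.004,0,0,0,0,0],[0.004,0,0,0,0,0],[0.004,0,0,0,0,0],[0.003,0,0,0,0,0],[0.002,0,0,0,0,0],[0.001,0,0,0,0,0],[0,0,0,0,0,0]]]'
cat > look.py <<'E'
from h import *
import sys
n=sys.argv[1]; s=ctrl.sense();S=vision.capture("scene");print(s["time_s"],s["eef_pos"].round(1),s["force"].round(1))
cv2.imwrite(f"pics/full{n}.png",S["image"][:,:,::-1])
b=S["image"][165:235,285:340,::-1]
cv2.imwrite(f"pics/zz{n}.png",cv2.resize(b,None,fx=8.5,fy=8.5,interpolation=cv2.INTER_CUBIC)[:600])
E
python3 look.py 3
```

```text
time_s: 5.95
eef_pos: [523.6, -116.5, 191.4]
ee_rot: [0.037, 0.706, 0.036, -0.706]
force: [-0.3, -4.7, 5.1]
grip_width: -0.003
5.95 [ 523.6 -116.5  191.4] [-0.3 -4.7  5.1]
```

View pics/zz3.png

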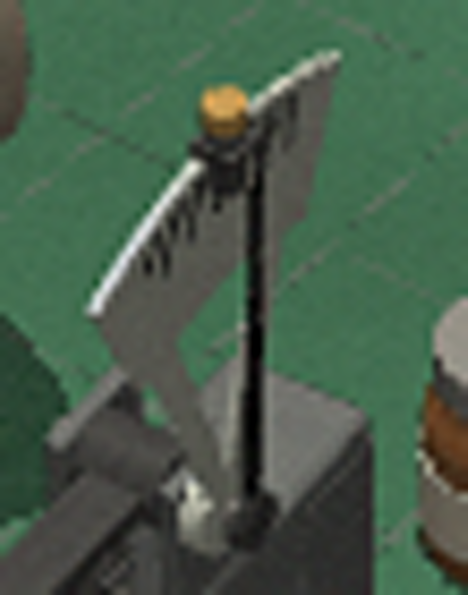

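The scene crop shows the needle from (250,500) up to (256,145), not yet at the clip at (228,165). I'll measure its angle.

```bash
cat > meas.py <<'E'
from h import *
import sys
S=cam("scene")
# needle: dark pixel centroid per row along the needle, line fit, then angle on plane xp=41 relative to fitted pivot
def needle(f):
    g=cv2.cvtColor(cv2.imread(f),cv2.COLOR_BGR2GRAY).astype(float); pts=[]
    for r in range(187,221):
        row=g[r,302:325]; 
        w=np.clip(55-row,0,None); 
        if w.sum()<20: continue
        k=np.argmax(w); lo,hi=max(0,k-2),k+3; ww=w[lo:hi]; pts.append((302+(np.arange(lo,hi)[:len(ww)]*ww).sum()/ww.sum(),r))
    pts=np.array(pts,np.float32)
    vx,vy,x0,y0=cv2.fitLine(pts,cv2.DIST_HUBER,0,.01,.01).ravel()
    res=np.abs((pts[:,0]-x0)*vy-(pts[:,1]-y0)*vx)
    L=lambda r:(x0+(r-y0)*vx/vy,r)
    o=[];
    for r in (188,220):
        a=ray(S,L(r));oo=RP.T@(a[0]-O);d=RP.T@a[1];o.append(oo+d*(41-oo[0])/d[0])
    th=np.arctan2(o[0][1]-o[1][1],o[0][2]-o[1][2])
    return th,len(pts),np.median(res).round(2),L(183)
r=needle("pics/scene0.png");print("rest",r)
for f in sys.argv[1:]:
    n=needle(f);print(f,n,"lever %.3f"%(r[0]-n[0]))
E
python3 meas.py pics/full3.png; python3 - <<'E'
from h import *
S=cam("scene")
def a(u,v):
    o,d=ray(S,(285+u/8.5,165+v/8.5));o=RP.T@(o-O);d=RP.T@d;p=o+d*(41-o[0])/d[0];return p.round(1),np.arctan2(p[1]-23,p[2]-168)
print("tip",a(256,145),"base",a(250,500))
# expected pixel of needle tip when at angle, on plane 41, in zoom px
for t in (0,.15,.2,.25,.265,.28):
    an=.25-t;q=proj(S,P2W([41,23+120*np.sin(an),168+120*np.cos(an)]));print(t,((q-[285,165])*8.5).round(1))
E
```

```text
rest (np.float64(0.2647847041225006), 34, np.float32(0.08), (np.float32(320.09735), 183))
pics/full3.png (np.float64(0.044024386077319747), 34, np.float32(0.05), (np.float32(314.66354), 183)) lever 0.221
tip (array([ 41. ,  30.8, 295.8]), np.float64(0.06061679380251835)) base (array([ 41. ,  24.5, 175.3]), np.float64(0.20170501481267566))
0 [301.5 131.1]
0.15 [265.2 160.9]
0.2 [252.8 172.9]
0.25 [240.3 186. ]
0.265 [236.5 190.1]
0.28 [232.8 194.3]
```

```bash
python3 -m jog '[[[0.002,0,0,0,0,0],[0.002,0,0,0,0,0],[0.002,0,0,0,0,0],[0.001,0,0,0,0,0],[0,0,0,0,0,0]]]'; python3 look.py 4; python3 meas.py pics/full4.png
python3 - <<'E'
from h import *
# refine rest needle angle vs ticks in wrist1 by line fit
a=np.load("w1.npy");s=dict(eef_pos=a[:3],ee_rot=a[3:]);c=cam("wrist")
g=cv2.cvtColor(cv2.imread("pics/wrist1.png"),cv2.COLOR_BGR2GRAY).astype(float);P=[]
for r in range(234,271):
    w=np.clip(40-g[r,278:325],0,None)
    # expected x
    xe=323-(r-225)*.875-278
    i=np.arange(47);w=w*(abs(i-xe)<6)
    if w.sum()>20:P.append((278+(i*w).sum()/w.sum(),r))
P=np.array(P);Q=np.array([wplane(c,s,p,41) for p in P]);k=np.polyfit(Q[:,2],Q[:,1],1)
print("needle wrist ang",np.arctan(k[0]),"y@168",np.polyval(k,168),"y@285",np.polyval(k,284.5),"res",np.std(Q[:,1]-np.polyval(k,Q[:,2])))
print(Q[[0,-1]].round(1))
# clip white line / knob centroid
h=cv2.cvtColor(cv2.imread("pics/wrist1.png"),cv2.COLOR_BGR2HSV);m=cv2.inRange(h,(18,120,120),(32,255,255));m[:285]=0;m[310:]=0
mo=cv2.moments(m[:,300:350],True);print("knob",300+mo["m10"]/mo["m00"],mo["m01"]/mo["m00"])
print(g[270:284,318:338].astype(int))
E
```

```text
time_s: 6.72
eef_pos: [523.7, -116.7, 184.6]
ee_rot: [0.037, 0.706, 0.036, -0.706]
force: [-0.3, -4.7, 6.5]
grip_width: -0.005
6.725 [ 523.7 -116.7  184.6] [-0.3 -4.7  6.5]
rest (np.float64(0.2647847041225006), 34, np.float32(0.08), (np.float32(320.09735), 183))
pics/full4.png (np.float64(0.019385319614496698), 34, np.float32(0.07), (np.float32(313.4251), 183)) lever 0.245
needle wrist ang 0.25386913189237265 y@168 22.720265168505616 y@285 52.94821900902363 res 0.1571284255752216
[[ 41.   30.8 199.8]
 [ 41.   51.9 280.4]]
knob 326.2642276422764 298.2479674796748
[[ 96  97  98  99  98  97  96  97  97  98  97  99  99  99  98  96  97  97
   96  99]
 [ 95  98  98  98  99  99  99  97  99  96  98  98  99  97  97  97  97  98
   96  97]
 [ 95  95  99 100  99  99  97  96  96  94  97  98  99  99  98  98  97  98
   98  97]
 [ 66  66  68  67  68  68  75  95  93  78  69  65  79  84  83  84  80  81
   97  98]
 [ 38  40  41  42  41  41  52  82  93  66  43  41  43  47  45  47  45  51
   75  98]
 [ 32  33  33  35  33  33  49  79  92  65  37  34  34  35  33  36  35  45
   69  98]
 [ 36  34  35  34  35  36  46  74  92  75  41  34  36  35  33  34  34  41
   62  99]
 [ 33  32  31  32  34  35  45  70  94  79  42  35  36  36  32  34  36  35
   52  98]
 [ 33  35  33  34  35  34  43  70  93  78  42  35  36  36  37  33  35  35
   49  99]
 [ 34  35  34  34  34  36  60 118 171 140  62  37  35  35  35  34  34  37
   47  92]
 [ 38  38  40  39  37  40  72 139 205 167  69  38  37  38  38  37  37  35
   44  81]
 [ 52  52  53  54  54  53  52  53  54  54  52  54  54  56  54  55  56  56
   52  79]
 [ 75  76  77  73  74  74  75  76  76  75  76  75  80  81  82  83  83  80
   70  62]
 [ 93  92  93  76  57  57  58  57  58  57  56  58  58  80  91  90  91  88
   77  65]]
```

View pics/zz4.png

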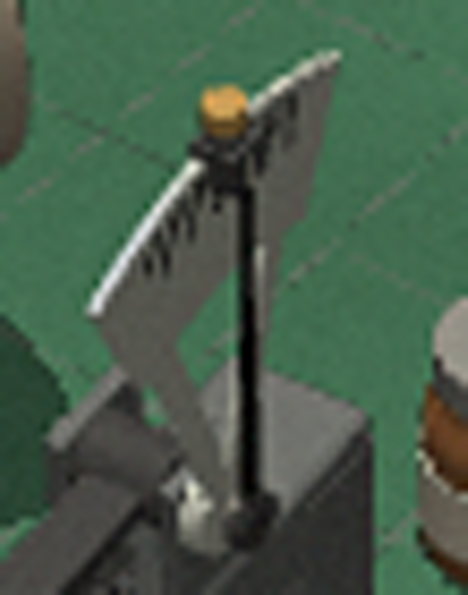

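```bash
python3 -m jog '[[[0.001,0,0,0,0,0],[0.001,0,0,0,0,0],[0.001,0,0,0,0,0],[0,0,0,0,0,0]]]'; python3 look.py 5; python3 meas.py pics/full5.png
python3 - <<'E'
from h import *
from meas import needle
S=cam("scene");a=np.load("w1.npy");s=dict(eef_pos=a[:3],ee_rot=a[3:]);c=cam("wrist")
im=cv2.imread("pics/full5.png");h=cv2.cvtColor(im,cv2.COLOR_BGR2HSV);m=cv2.inRange(h,(14,110,110),(32,255,255));mm=np.zeros_like(m);mm[170:186,303:320]=m[170:186,303:320]
mo=cv2.moments(mm,True);k=np.array([mo["m10"],mo["m01"]])/mo["m00"];print("scene knob",k,mo["m00"])
for xp in (36,37,38): print(xp,proj(S,P2W(wplane(c,s,(326.26,298.25),xp))))
# needle prediction at rest from wrist vs scene: bias along u
for z in (200,280):
    y=22.72+(z-168)*np.tan(.2539);q=proj(S,P2W([41,y,z]));
    import meas
    th,n,r,L=needle("pics/scene0.png");print("rest needle pred",q)
for t in (.25,.26,.27,.28):
    an=.2539-t; print(t,[proj(S,P2W([41,22.72+r*np.sin(an),168+r*np.cos(an)])).round(2) for r in (40,100)])
def ln(f):
    import cv2
    g=cv2.cvtColor(cv2.imread(f),cv2.COLOR_BGR2GRAY).astype(float);P=[]
    for r in range(187,221):
        w=np.clip(55-g[r,302:325],0,None);kk=np.argmax(w);lo=max(0,kk-2);ww=w[lo:kk+3];P.append((302+(np.arange(lo,lo+len(ww))*ww).sum()/ww.sum(),r))
    P=np.array(P);return np.polyfit(P[:,1],P[:,0],1)
for f in("pics/scene0.png","pics/full5.png"):
    p=ln(f);print(f,[(r,np.polyval(p,r).round(2)) for r in (190,195,215,220)])
E
```

```text
time_s: 7.38
eef_pos: [523.7, -116.8, 181.7]
ee_rot: [0.037, 0.706, 0.036, -0.706]
force: [-0.4, -6.1, 6.3]
grip_width: 0.004
7.375 [ 523.7 -116.8  181.7] [-0.4 -6.1  6.3]
rest (np.float64(0.2647847041225006), 34, np.float32(0.08), (np.float32(320.09735), 183))
pics/full5.png (np.float64(-0.008217505404586463), 34, np.float32(0.1), (np.float32(312.70035), 183)) lever 0.273
rest (np.float64(0.2647847041225006), 34, np.float32(0.08), (np.float32(320.09735), 183))
scene knob [310.9375 176.6875] 16.0
36 [310.60404517 177.64621145]
37 [310.99556444 177.11471749]
38 [311.38827449 176.58160701]
rest needle pred [315.76192035 214.34630955]
rest needle pred [320.26658071 182.16495953]
0.25 [array([313.82, 213.95]), array([313.45, 193.86])]
0.26 [array([313.73, 214.05]), array([313.2 , 194.13])]
0.27 [array([313.63, 214.16]), array([312.96, 194.4 ])]
0.28 [array([313.54, 214.27]), array([312.72, 194.67])]
pics/scene0.png [(190, np.float64(319.06)), (195, np.float64(318.33)), (215, np.float64(315.44)), (220, np.float64(314.72))]
pics/full5.png [(190, np.float64(312.84)), (195, np.float64(313.0)), (215, np.float64(313.63)), (220, np.float64(313.79))]
```

View pics/zz5.png

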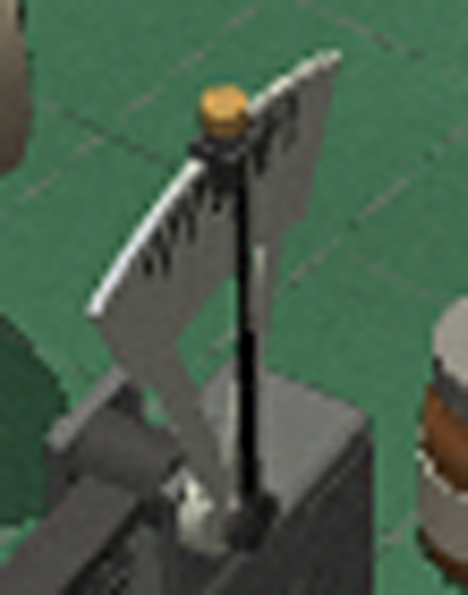

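Four estimates of the lever angle (line fit 0.273, scene position 0.265–0.269, finger height 0.263) agree with the index at about 0.268. I'm holding here for 1.5 s.

```bash
python3 -m jog '[[[0,0,0,0,0,0],[0,0,0,0,0,0],[0,0,0,0,0,0],[0,0,0,0,0,0],[0,0,0,0,0,0],[0,0,0,0,0,0],[0,0,0,0,0,0],[0,0,0,0,0,0],[0,0,0,0,0,0],[0,0,0,0,0,0],[0,0,0,0,0,0],[0,0,0,0,0,0]]]'; python3 look.py 6; python3 meas.py pics/full6.png
```

```text
time_s: 9.07
eef_pos: [523.7, -116.8, 181.7]
ee_rot: [0.037, 0.706, 0.036, -0.706]
force: [-0.4, -5.1, 6.1]
grip_width: -0.0
9.075 [ 523.7 -116.8  181.7] [-0.4 -5.1  6.1]
rest (np.float64(0.2647847041225006), 34, np.float32(0.08), (np.float32(320.09735), 183))
pics/full6.png (np.float64(-0.007178802220062757), 34, np.float32(0.11), (np.float32(312.71707), 183)) lever 0.272
```

Held steady at 0.272 by the line fit. Now I'll ease the lever up slowly.

```bash
python3 -m jog '[[[-0.001,0,0,0,0,0],[-0.002,0,0,0,0,0],[-0.002,0,0,0,0,0],[-0.002,0,0,0,0,0],[-0.002,0,0,0,0,0],[-0.002,0,0,0,0,0],[-0.002,0,0,0,0,0],[-0.002,0,0,0,0,0],[-0.002,0,0,0,0,0],[-0.002,0,0,0,0,0],[-0.002,0,0,0,0,0],[-0.002,0,0,0,0,0]]]'; python3 -m jog '[[[-0.002,0,0,0,0,0],[-0.002,0,0,0,0,0],[-0.002,0,0,0,0,0],[-0.002,0,0,0,0,0],[-0.002,0,0,0,0,0],[-0.002,0,0,0,0,0],[-0.002,0,0,0,0,0],[-0.002,0,0,0,0,0],[-0.001,0,0,0,0,0],[-0.001,0,0,0,0,0],[-0.001,0,0,0,0,0],[-0.001,0,0,0,0,0]]]'; python3 -m jog '[[[-0.001,0,0,0,0,0],[-0.001,0,0,0,0,0],[-0.001,0,0,0,0,0],[-0.001,0,0,0,0,0],[-0.001,0,0,0,0,0],[-0.001,0,0,0,0,0],[-0.001,0,0,0,0,0],[-0.001,0,0,0,0,0]]]'; python3 look.py 7; python3 meas.py pics/full7.png
```

```text
time_s: 10.68
eef_pos: [523.3, -116.0, 204.2]
ee_rot: [-0.037, -0.706, -0.037, 0.706]
force: [-0.3, 4.1, 2.4]
grip_width: 0.006
time_s: 12.18
eef_pos: [523.5, -116.2, 224.3]
ee_rot: [-0.037, -0.706, -0.037, 0.706]
force: [-1.0, 1.9, 2.0]
grip_width: 0.003
time_s: 13.18
eef_pos: [523.5, -116.1, 232.4]
ee_rot: [0.037, 0.706, 0.037, -0.706]
force: [-0.5, 0.2, -0.2]
grip_width: -0.004
13.175 [ 523.5 -116.1  232.4] [-0.5  0.2 -0.2]
rest (np.float64(0.2647847041225006), 34, np.float32(0.08), (np.float32(320.09735), 183))
pics/full7.png (np.float64(0.2705861749823243), 34, np.float32(0.11), (np.float32(320.18634), 183)) lever -0.006
```

The lever is back at rest and the fingers are off it (force about 0). I'll retreat upward and check from the overhead pose.

```bash
python3 -m jog '[[[-0.02,0,0,0,0,0],[-0.04,0,0,0,0,0],[-0.05,0,0,0,0,0],[-0.045,-0.05,-0.02,0,0,0],[0,-0.05,-0.02,0,0,0],[0,-0.05,-0.02,0,0,0],[0,-0.012,0,0,0,0],[0,0,0,0,0,0],[0,0,0,0,0,0]]]'
python3 - <<'E'
from h import *
s=ctrl.sense();c=vision.capture("wrist");cv2.imwrite("pics/wrist8.png",c["image"][:,:,::-1]);print(s["time_s"],s["eef_pos"],s["force"])
E
python3 look.py 8; python3 meas.py pics/full8.png
```

```text
time_s: 14.4
eef_pos: [564.7, 44.3, 382.5]
ee_rot: [0.036, 0.706, 0.036, -0.706]
force: [0.4, -0.2, 0.5]
grip_width: -0.0
14.4 [564.71461491  44.31946451 382.46341571] [ 0.42164425 -0.20683042  0.46429497]
14.45 [564.7  44.2 382.5] [-0.5  0.5  0.8]
rest (np.float64(0.2647847041225006), 34, np.float32(0.08), (np.float32(320.09735), 183))
pics/full8.png (np.float64(0.2603639784061786), 34, np.float32(0.09), (np.float32(320.0728), 183)) lever 0.004
```

View pics/wrist8.png

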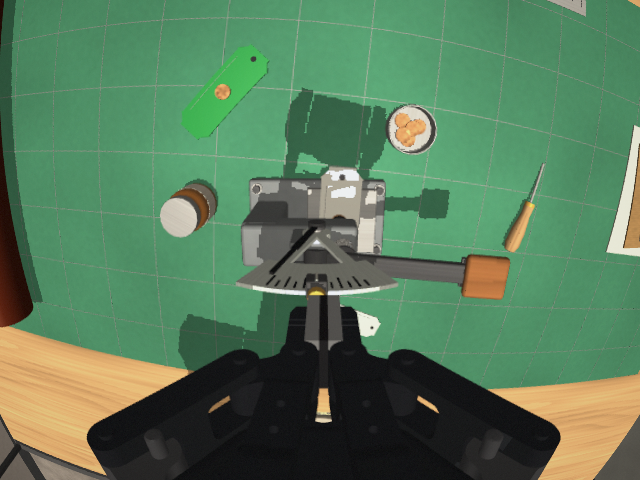

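View pics/full8.png

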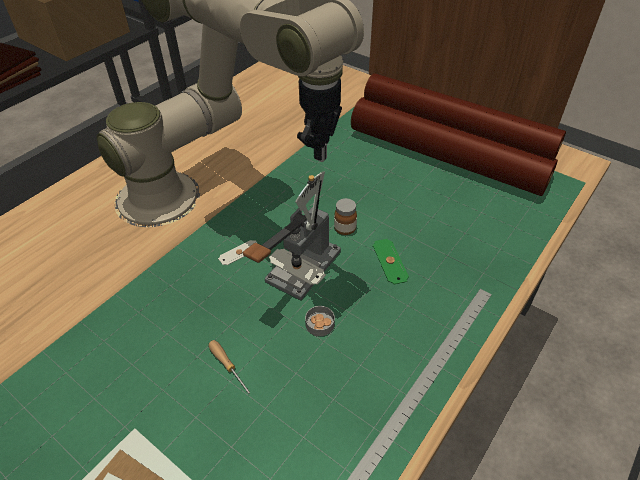

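Everything is where it was: the pointer is back at rest, and the clip at (317,290), the board and the bystanders are unmoved. The arm is clear at 382 mm, so I'm handing in.

```bash
python3 -c "
from rig import workorder;print(workorder.finish_job())"
```

```text
the job is handed in; nothing more can be done
None
```

I pressed the lever pad down with shut fingertips until the pointer stood at the index clip, held it there, eased it back up and handed the job in. The clock stood at about 14.5 s, well inside the 32 s limit.

- **Index position:** I measured the clip at about 0.268 rad from the wrist camera; counting the scale ticks gave 0.271 (taking them as 0.1 rad apart).
- **Hold:** The lever read 0.272–0.273 by the needle line fit, 0.265–0.269 by the needle's position in the scene image, and 0.263 by finger height. These disagree by about 0.01 rad, so the pointer is on the clip's middle to within that. The line fit, taken alone, puts it 0.001–0.005 past the middle. It stayed steady for about 1.7 s at about 6 N.
- **Release:** I raised the fingers at about 16 mm/s, slowing to 8 mm/s, and the contact force fell to zero as the lever reached its stop.
- **Last checks:** The lever was at rest, reading 0.004 rad against noise of about ±0.006. By eye, the clip, board and bystanders had not moved. The gripper was clear of everything, with its fingertips about 60 mm above the clip.

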